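# Index the compass-needle carriage under the magnetizing block

### The arm

A 6-joint arm with a two-finger parallel gripper is mounted at the origin on the work surface. World frame = base frame: x ahead of the robot, y to its left, z up, the work surface at z = 0. Lengths are in m, angles in rad, forces in N, time in s.
With the tool pointing down it reaches from about 0.375 to 0.75 m from the base axis. Payload 9 kg.
Tool frame: the origin (TCP) lies midway between the tips of the shut fingers; the grasp point (between the pads) lies 19 mm behind it; z points along the fingers, y is the direction in which the jaws open and shut (so a half turn about z gives the same grasp; the last joint's range is limited). The gripper opens to 85 mm and grips with 20 to 120 N. Pads are 22 mm wide; open, the fingers measure 114 mm over their backs; the gripper's body (76 mm by 85 mm) begins 54 mm behind the grasp point. The pads swing forward as they close: fully open they stand 13 mm farther back than shut.
Start: joints at [-1.564, 0.104, 0.097, 1.564, 0, 1.353], TCP at [0.134, -0.585, 0.195] pointing down, gripper open.
Joint ranges: [-2.99, 2.99], [-0.84, 1.86], [-1.1, 1.16], [-1.84, 2.11], [-1.51, 1.56], [-3.14, 3.14]. Speed limits (rad/s): [2.22, 2.22, 2.57, 3.14, 3.14, 3.14].

### API

Orientations are given as a 3x3 rotation matrix whose columns are the frame's x, y, z axes.
In Python, from cell import get_state, eyes, workorder gives the robot as it stands.
- The arm moves only by the tool step_arm, never from a script. Its argument "targets" is a list of rows, each a list of 5 numbers: the gripper's target within -1 to 1 (shut at 1, half-way at 0, fully open at -1), then the shift along the world's x, y, z in cm, then the turn about the world's z in rad. A call has 1 to 12 rows; each row shifts and turns the commanded pose from where the row before left it; what a row does not reach is not made up. A row lasts 1/10 s, in which the tool goes at most 50 mm and 8.59 degrees, less where a joint would pass 70% of its speed; a pose out of reach is approached as far as the arm can. A call is refused whole if a number of a shift passes 5 or a number of a turn 0.15, either way. A call with a gripper value outside its range is refused whole. The fingers move at their own pace and stop on an object; "newtons" is the grip in N (left out, the last holds). Time passes only in rows, so rows that do not move let the fingers close. It gives the time, the measured TCP pose, the force and the opening at its end, in the units of the state.
- get_state(): the state, without advancing time (a new reading comes with each control period).
- eyes.capture(name): name is "side" or "top"; returns a dict with "img" (400x640x3 uint8, red, green, blue), "range_z" (400x640 float32, m along the optical axis (not along the pixel's ray), 0 where there is no reading), "fov_y" (degrees; the focal length in pixels is half the picture's height over the tangent of half this angle, whatever the lens; pixels are square), "cx", "cy" (the principal point, pixels), "R" (3x3) and "t" (3): a world point X has camera coordinates R X + t. Camera axes: x right, y down, z forward; pixel columns grow to the right and rows downward; lengths in m; the calibration is good to about 2 mm. A picture is of the moment at which its call begins.
- workorder.hand_in(): hands the job in, once; it reports no verdict.
Trained networks look in the newest picture that a camera, given by its name, has taken for a name from the list of things; names that differ only in an ending like _2 or _b are one class to them, and where a whole thing is asked for, a point or a joint stands for the part that bears it (a point fixed in the world has none). Each returns a list of dicts, best first, with "p" (0 to 1); they miss things now and then, are a little off and sometimes report something else, mostly with a low value. They report only what shows in the picture. A call takes as long as a camera call.
- eyes.look_for(camera, thing): "rect" ([left, top, right, bottom] in pixels, round what is visible of it).
The state is a dict: "t": time; "joint_positions": joint angles; "qvel": joint speeds; "joint_efforts": joint torques, N m; "eef_pos": TCP position; "tool_rot": TCP orientation; "ft_force": force on the tool from outside, world axes, zero at the start; "torque": the same for the moment, N m; "grip_width": opening from 0.0 (shut) to 1.0 (fully open).
Only numpy, scipy, OpenCV 4.12 (cv2) and the standard library are available. Lean on these libraries where they do the work, as an engineer would, in place of code of your own. Each camera call takes 0.05 s, during which the arm holds its last target. There are 200 camera calls.

### The job

Swing the yellow hook latch wide open so that the needle carriage is free, then take the carriage by its red fin and slide it along the rail towards the iron block until its spring ball clicks into the notch in the brass strip. Do not run it on into the stop at the far end; leave the latch open and the loose things on the counter alone. Finish still gripping the red fin, keeping the carriage still with the ball down in the notch.

Things in the scene. Friction and masses are not known exactly. Their poses are not given: they have to be found in the camera images.
- jig: Fixed jig, a rosewood board 210 x 340 x 12 mm, turned up to 0.25 rad. Origin: on the counter under the middle of its steel rail. y runs along the rail the way the carriage has to go; x points away from the robot, to the brass strip (18 mm wide, top 28 mm up, at x = 36 mm) and grey iron block (46 mm high; x 60 to 130, y -5 to 95 mm); z up. All of it stays below 95 mm.
- travel (a joint): Travel in m of the aluminium carriage, 60 mm long, from its back end (0) to the far stop (0.19); 1 to 3 N of drag. At value q its centre is at x = 0, y = -0.09 + q in the jig's frame. Starts at 0 to 0.02; the shut latch stops it before 0.045. The notch, a 13 mm wide black V cut in the brass strip and seen from above, lies somewhere from 0.11 to 0.16, different every time.
- carriage: The aluminium carriage with all it carries. Origin: on the counter, below its centre; same axes as the jig. Flat top 46 x 60 mm, 48 mm up. On it stands the red fin by which it is held: 16 mm thick along the rail (jig y), 30 mm wide across it, 45 mm tall (48 to 93 mm above the counter).
- fin_grip (a point): Point inside the red fin to grip at, on its centre line, 74 mm above the counter (19 mm below the fin's top, 26 mm above the carriage's top). Free space on both sides along the rail.
- plunger (a joint): How far in m the carriage's 14 mm spring ball (under the black sleeve, over the brass strip) has sunk: under 0.0005 riding on the strip, about 0.0037 fully in the notch, over 0.0018 only within about 2.5 mm of its centre. It starts to sink 6 mm before the centre, drawing the carriage on with about 1 N; past the centre it holds it back, and slips out beyond about 10 N.
- latch (a joint): Angle in rad of the yellow hook latch: 0 shut (hook in front of the carriage's lug), 1.0 fully open. Seen from above it opens counterclockwise, its knob coming towards the robot; clear of the lug from about 0.2. Stays where it is left; about 0.5 N at the knob moves it.
- latch_knob (a point): The latch's upright black knob, 14 mm diameter and 34 mm tall (53 to 87 mm above the counter), standing on the free end of the yellow arm. This point is on its axis, 72 mm above the counter.
- latch_pivot (a point): Point on the latch's vertical hinge axis, 53 mm above the counter. The knob's axis is 137 mm from it.
- ballast_ring: Loose lead ring, 64 mm outer diameter, 14 mm high, to be left alone. Origin: centre of its underside.
- compass: Loose domed brass pocket compass, 52 mm diameter, 22 mm high, to be left alone. Origin: centre of its underside.
- bezel: Loose square rosewood frame, 110 x 110 x 14 mm, to be left alone. Origin: centre of its underside.
- pin_vise: Loose steel pin vise, 85 mm long, 12 mm thick, to be left alone. Origin: on its underside near the middle.

How it is judged:
On the way, in this order (a step that is already met when the one before it is completed fails the run):
1. the latch is swung open while the carriage is still at its start (value of joint latch above 0.3 rad and value of joint travel below 0.08 m), for 0.2 s.
2. the gripped carriage's ball is down in the notch (value of joint plunger above 0.0018 m and value of joint travel above 0.09 m and contact force between the fingers and carriage above 1 N), for 0.3 s.
At the end, for the whole second after the job is handed in: The ball is sunk more than 1.8 mm into the notch (carriage within about 2.5 mm of its centre), the carriage is still (under 10 mm/s), the fingers press on the red fin with more than 1 N, and the latch stands open by more than 0.3 rad (all of step 2 and velocity of joint travel between -0.01 and 0.01 m/s and value of joint latch above 0.3 rad); the arm keeps its last pose, push and grip.
It fails at once if the carriage is run into the far end stop (value of joint travel above 0.186 m).
It fails at once if a loose bystander is moved more than 20 mm (distance of any of ballast_ring, compass, bezel, pin_vise from where it was at the start of the episode above 0.02 m).
It also fails if it takes over 72 s, if anything falls off the work surface, if the arm or the gripper's body presses on something with over 40 N, if the wrist force passes 120 N, or if a joint passes its speed limit or range.

## Working session

There is one attempt and no reset: what is moved stays moved. The work goes in short steps, Python scripts to look and compute and a tool call to move; the robot and the scene stay as the last step left them, time stands still between calls to the robot, and variables do not carry over. Pictures are saved under pics/ and viewed, about 8 in all and at most 12, crops included, and the job is handed in when it is done.

Besides the shell and the picture viewer there is one more tool, called as a command line: name --pt "numbers of a row" for each row, then --argument value for the rest. step_arm: Moves the arm, as the interface text tells. Its arguments: {"type":"object","properties":{"targets":{"type":"array","items":{"type":"array","items":{"type":"number"}}},"newtons":{"type":"number"}},"required":["targets"]}

```bash
mkdir -p pics
cat > h.py <<'E'
import numpy as np, cv2
from cell import get_state, eyes, workorder
def cap(n):
    c=eyes.capture(n); c['f']=200/np.tan(np.radians(c['fov_y'])/2); return c
def pts(c):
    v,u=np.mgrid[0:400,0:640]; z=c['range_z']
    P=np.stack([(u-c['cx'])/c['f']*z,(v-c['cy'])/c['f']*z,z],-1)
    return (P-c['t'])@c['R']   # R^T (p-t)
def proj(c,X):
    p=np.asarray(X)@c['R'].T+c['t']; return p[...,:2]/p[...,2:]*c['f']+[c['cx'],c['cy']]
def save(n,im): cv2.imwrite('pics/'+n+'.png',cv2.cvtColor(im,cv2.COLOR_RGB2BGR))
E
python3 - <<'E'
from h import *
for n in('top','side'):
    c=cap(n); save(n+'0',c['img']); np.savez(n+'0.npz',**c)
    print(n,c['f'],-c['R'].T@c['t'],c['R'].round(3).tolist())
    for t in('jig','carriage','fin_grip','latch_knob','latch'):
        print(t,[(np.round(d['rect']),round(d['p'],2)) for d in eyes.look_for(n,t)][:2])
E
```

```text
top 511.36523944970355 [0.44821081 0.01429769 1.05934433] [[-0.004, -1.0, 0.003], [-0.989, 0.003, -0.15], [0.15, -0.004, -0.989]]
jig [(array([221., 138., 398., 268.]), 0.72), (array([156., 142., 213., 190.]), 0.28)]
carriage [(array([324., 161., 358., 244.]), 0.73)]
fin_grip [(array([325., 158., 358., 243.]), 0.89)]
latch_knob [(array([298., 235., 377., 258.]), 0.79), (array([222., 246., 250., 278.]), 0.17)]
latch [(array([293., 230., 376., 257.]), 0.73)]
side 455.935057788226 [ 0.23224504 -0.61093743  0.65141031] [[0.876, -0.483, 0.012], [-0.29, -0.545, -0.787], [0.386, 0.686, -0.617]]
jig [(array([267., 172., 404., 295.]), 0.61), (array([290., 305., 332., 340.]), 0.47)]
carriage [(array([299., 219., 390., 257.]), 0.57)]
fin_grip [(array([298., 214., 387., 258.]), 0.56)]
latch_knob [(array([288., 204., 324., 269.]), 0.63), (array([276., 145., 332., 174.]), 0.16)]
latch [(array([284., 201., 323., 274.]), 0.71)]
```

View pics/top0.png

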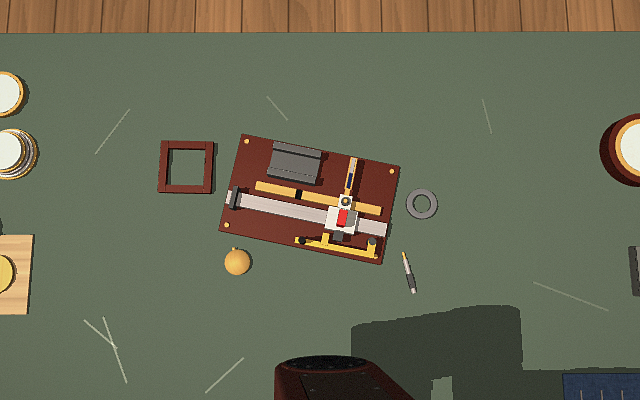

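View pics/side0.png

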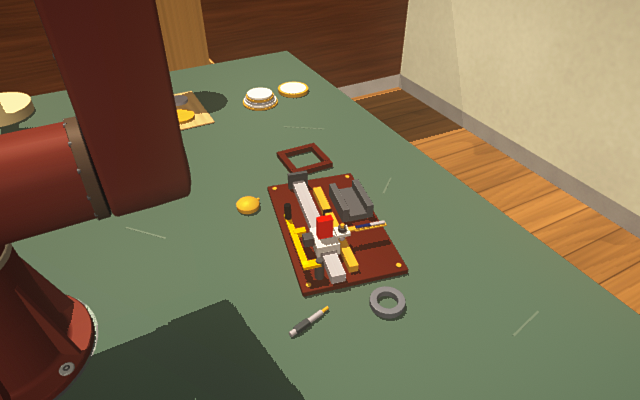

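Run:
```python
from h import *
c=dict(np.load('top0.npz')); P=pts(c); 
im=cv2.resize(c['img'][130:290,200:410],None,fx=3.7,fy=3.7,interpolation=cv2.INTER_CUBIC); save('crop0',im)
hsv=cv2.cvtColor(c['img'],cv2.COLOR_RGB2HSV)
red=((hsv[...,0]<6)|(hsv[...,0]>174))&(hsv[...,1]>170)&(hsv[...,2]>90)
ok=c['range_z']>0
roi=np.zeros_like(red); roi[130:290,200:420]=1
m=red&roi&ok; q=P[m]; print('red',m.sum(),q[q[:,2]>.085].mean(0) if (q[:,2]>.085).any() else 0, q.min(0),q.max(0))
yel=(abs(hsv[...,0].astype(int)-27)<5)&(hsv[...,1]>170)&roi&ok
q=P[yel];print('yel',yel.sum(),q.mean(0),q.min(0),q.max(0))
```

```text
red 1078 [ 0.55167578 -0.03164334  0.09407617] [ 0.46451029 -0.15413266  0.00632159] [0.73731255 0.26066079 0.09823457]
yel 1 [0.50724568 0.05893468 0.05468947] [0.50724568 0.05893468 0.05468947] [0.50724568 0.05893468 0.05468947]
```

View pics/crop0.png

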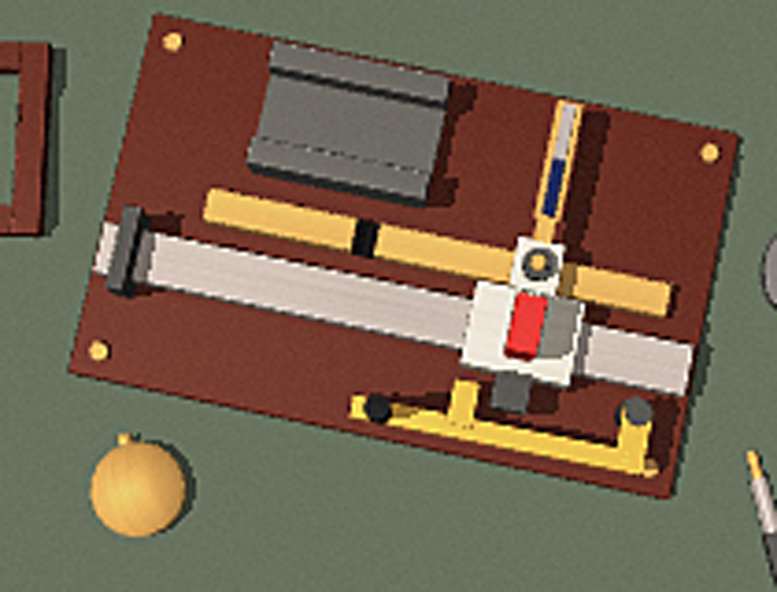

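The pictures show the fin top at about px (342,217), the knob at (302,240), the hinge at (372,241), the V notch at (298.6,194.3) and the sleeve at (345,201). The compass is at (237,262) and the pin vise at (408,272). Next I turn these into positions.

```bash
cat >> h.py <<'E'
def ray(c,uv,h):
    d=np.array([(uv[0]-c['cx'])/c['f'],(uv[1]-c['cy'])/c['f'],1])@c['R']; o=-c['R'].T@c['t']
    return o+d*(h-o[2])/d[2]
E
python3 - <<'E'
from h import *
c=dict(np.load('top0.npz')); P=pts(c)
px=lambda a:(200+(a[0]+.5)/3.7-.5,130+(a[1]+.5)/3.7-.5)
cor=np.array([ray(c,px(a),.012) for a in [(155,13),(740,133),(672,497),(70,375)]])
print(cor.round(4)); 
ey=(cor[0]-cor[1]+cor[3]-cor[2]);a=np.arctan2(-ey[0],ey[1]);print('yaw',a, np.linalg.norm(cor[0]-cor[1]),np.linalg.norm(cor[0]-cor[3]))
# iron block top / rail based check: fin, sleeve, notch
ey=np.array([-np.sin(a),np.cos(a),0]);ex=np.array([np.cos(a),np.sin(a),0])
for n,q,h in [('knob',(377,408),.087),('pivot',(637,410),.06),('notch',(365,238),.028),('fin',(525,323),.093),('sleeve',(538,262),.065),
  ('railR',(690,370),.02),('railL',(100,250),.02),('compass',(138,488),.015),('stop',(126,250),.05),('stripL',(207,206),.028),('stripR',(668,298),.028)]:
    X=ray(c,px(q),h); print(n,X.round(4),'depth',P[tuple(np.round(px(q)[::-1]).astype(int))].round(4),'along',(X@ey).round(4),'across',(X@ex).round(4))
print('cor',(cor@ey).round(4),(cor@ex).round(4))
# high red points
hsv=cv2.cvtColor(c['img'],cv2.COLOR_RGB2HSV); m=(P[...,2]>.088)&(P[...,2]<.105)&(P[...,0]>.45)&(P[...,0]<.65)&(hsv[...,1]>150)
q=P[m];print(len(q),q.mean(0),(q@ey).min(),(q@ey).max(),(q@ex).min(),(q@ex).max(), P[260:380:30,100].round(4).tolist())
print(get_state()['eef_pos'],get_state()['tool_rot'].tolist() if hasattr(get_state()['tool_rot'],'tolist') else get_state()['tool_rot'])
E
```

```text
[[ 0.7392  0.1744  0.012 ]
 [ 0.6683 -0.1574  0.012 ]
 [ 0.4646 -0.1144  0.012 ]
 [ 0.5328  0.2175  0.012 ]]
yaw -0.20661710390543736 0.3392255110318371 0.21079984373470922
knob [0.5093 0.0451 0.087 ] depth [0.5089 0.0442 0.0894] along 0.1486 across 0.4892
pivot [ 0.5094 -0.0911  0.06  ] depth [ 0.5105 -0.0919  0.0562] along 0.0154 across 0.5172
notch [0.6066 0.0537 0.028 ] depth [0.6073 0.0545 0.0229] along 0.177 across 0.5826
fin [ 0.5521 -0.031   0.093 ] depth [ 0.5522 -0.032   0.091 ] along 0.083 across 0.5468
sleeve [ 0.5877 -0.0395  0.065 ] depth [ 0.5879 -0.0392  0.0698] along 0.0819 across 0.5833
railR [ 0.5337 -0.1249  0.02  ] depth [ 0.5335 -0.1255  0.0133] along -0.0127 across 0.548
railL [0.6015 0.2011 0.02  ] depth [0.6    0.198  0.0333] along 0.3202 across 0.5475
compass [0.4706 0.1781 0.015 ] depth [0.4694 0.1765 0.0244] along 0.2709 across 0.424
stop [0.5971 0.1817 0.05  ] depth [0.5972 0.1808 0.0517] along 0.3003 across 0.5471
stripL [0.6247 0.1411 0.028 ] depth [0.6258 0.1406 0.0255] along 0.2663 across 0.5825
stripR [ 0.5726 -0.1127  0.028 ] depth [ 0.5728 -0.1121  0.0297] along 0.0072 across 0.5836
cor [ 0.3223 -0.0169 -0.0167  0.3221] [0.6877 0.6864 0.4782 0.4769]
137 [ 0.55113819 -0.03046355  0.09393511] 0.07430237289496933 0.1431850848805547 0.48617624075682414 0.561813109092709 [[0.475, 0.4603, 0.0028], [0.4145, 0.4574, 0.0008], [0.3551, 0.4538, 0.001], [0.2969, 0.4494, 0.0031]]
[ 0.13376119 -0.58494078  0.19455322] [[0.9748440916839276, 0.22288785675491588, 1.4837051566372143e-05], [0.22288785681739254, -0.974844083496012, -0.00012710692117193608], [-1.38667773027253e-05, 0.00012721642974171247, -0.9999999918118462]]
```

step_arm --pt "1 2.1 3.31 0 0.1426" --pt "1 2.1 3.31 0 0.1426" --pt "1 2.1 3.31 0 0.1426" --pt "1 2.1 3.31 0 0.1426" --pt "1 2.1 3.31 0 0.1426" --pt "1 2.1 3.31 0 0.1426" --pt "1 2.1 3.31 0 0.1426" --pt "1 2.1 3.31 0 0.1426" --pt "1 2.1 3.31 0 0.1426" --pt "1 2.1 3.31 0 0.1426" --pt "1 2.1 3.31 0 0.1426" --pt "1 2.1 3.31 0 0.1426" --newtons 30

```text
t: 1.8
eef_pos: [0.3864, -0.1864, 0.1948]
tool_rot: [[-0.362, 0.932, 0.001], [0.932, 0.362, -0.001], [-0.001, 0.001, -1.0]]
ft_force: [-0.3, -0.9, -0.3]
grip_width: -0.001
```

step_arm --pt "1 2.1 3.31 0 0.1426" --pt "1 2.1 3.31 0 0.1426" --pt "1 2.1 3.31 0 0.1426" --pt "1 2.1 3.31 0 0.1426" --pt "1 2.1 3.31 0 0.1426" --pt "1 2.1 3.31 0 0.1426" --pt "1 2.1 3.31 0 0.1426" --pt "1 0 0 0 0" --pt "1 0 0 0 0" --pt "1 0 0 0 0"

```text
t: 2.8
eef_pos: [0.5324, 0.0433, 0.1946]
tool_rot: [[-0.978, 0.208, -0.0], [0.208, 0.978, -0.0], [0.0, -0.0, -1.0]]
ft_force: [-0.2, 0.4, -0.5]
grip_width: 0.003
```

step_arm --pt "1 0 0 -2 0" --pt "1 0 0 -2 0" --pt "1 0 0 -2 0" --pt "1 0 0 -2 0" --pt "1 0 0 -2 0" --pt "1 0 0 -1.2 0" --pt "1 0 0 -1 0" --pt "1 0 0 -1 0" --pt "1 0 0 0 0" --pt "1 0 0 0 0"

```text
t: 3.8
eef_pos: [0.533, 0.0439, 0.0629]
tool_rot: [[-0.979, 0.206, 0.0], [0.206, 0.979, 0.0], [-0.0, 0.0, -1.0]]
ft_force: [0.5, -0.3, 0.8]
grip_width: -0.002
```

Run:
```python
from h import *
c=cap('side'); save('side1',cv2.resize(c['img'][150:330,210:440],None,fx=3.3,fy=3.3,interpolation=cv2.INTER_CUBIC))
print(get_state()['eef_pos'],get_state()['ft_force'])
```

```text
[0.53319521 0.04387678 0.06327055] [-0.05580203  0.8018622  -0.53709698]
```

View pics/side1.png

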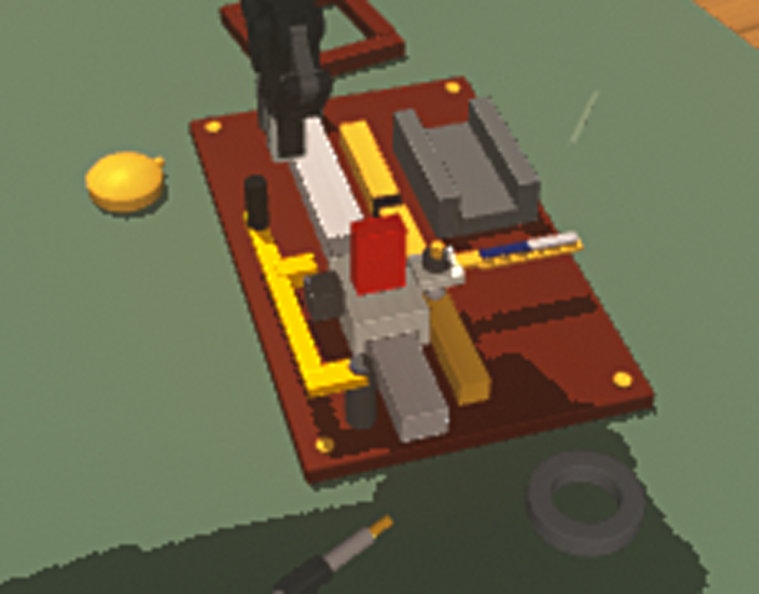

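The closed fingertips stand between the knob and the rail, about 6 mm clear of the knob. I'll push the knob along its arc.

step_arm --pt "1 -0.68 0.08 0 0.05" --pt "1 -0.68 0.08 0 0.05" --pt "1 -0.68 0.02 0 0.05" --pt "1 -0.69 0.01 0 0.05" --pt "1 -0.68 -0.05 0 0.05" --pt "1 -0.68 -0.05 0 0.05" --pt "1 -0.68 -0.12 0 0.05" --pt "1 -0.67 -0.12 0 0.05" --pt "1 -0.66 -0.18 0 0.05" --pt "1 -0.66 -0.19 0 0.05" --pt "1 -0.64 -0.25 0 0.05" --pt "1 -0.63 -0.25 0 0.05"

```text
t: 5.05
eef_pos: [0.4528, 0.0336, 0.0635]
tool_rot: [[-0.923, -0.385, 0.001], [-0.385, 0.923, -0.0], [-0.001, -0.001, -1.0]]
ft_force: [-0.2, -0.3, -0.8]
grip_width: -0.004
```

step_arm --pt "1 -0.61 -0.31 0 0.05" --pt "1 -0.61 -0.32 0 0.05" --pt "1 -0.57 -0.37 0 0.05" --pt "1 -0.57 -0.38 0 0.05" --pt "1 -0.54 -0.43 0 0.05" --pt "1 0 0 0 0" --pt "1 0 0 0 0"

```text
t: 5.75
eef_pos: [0.424, 0.0156, 0.0632]
tool_rot: [[-0.802, -0.598, 0.001], [-0.598, 0.802, -0.0], [-0.001, -0.001, -1.0]]
ft_force: [-0.8, -0.4, -0.2]
grip_width: -0.002
```

Run:
```python
from h import *
c=cap('side'); save('side2',cv2.resize(c['img'][150:330,210:440],None,fx=3.3,fy=3.3,interpolation=cv2.INTER_CUBIC))
print(get_state()['eef_pos'],get_state()['ft_force'])
```

```text
[0.42398514 0.01567066 0.06300532] [-0.03462961  0.04034778  0.0080621 ]
```

View pics/side2.png

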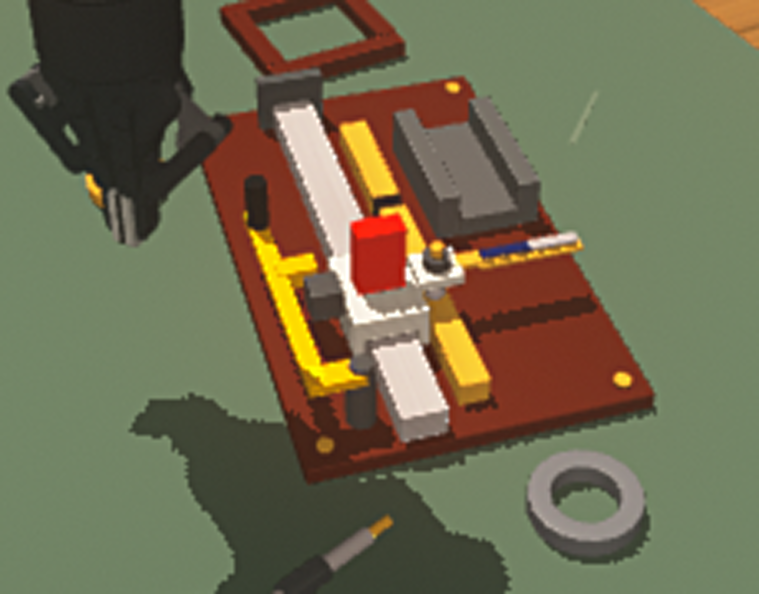

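The fingers missed the knob, which hasn't moved. I'll check the projection of the TCP and the knob in both cameras.

Run:
```python
from h import *
c=dict(np.load('side0.npz')); t=cap('top'); P=pts(c)
f=lambda X:((proj(c,X)-[210,150])*3.3).round()
for X in ([.533,.044,.063],[.424,.0157,.063],[.5093,.0451,.087],[.5093,.0451,.053],[.5521,-.031,.093]): print(X,'sidecrop',f(X),'top',proj(t,X).round(1))
for q in [(257,182),(378,222),(256,222),(360,365)]:
    px=(210+q[0]/3.3,150+q[1]/3.3); print(q,P[int(round(px[1])),int(round(px[0]))].round(4),ray(c,px,.087).round(4))
print(c['cx'],c['cy'],t['cx'],t['cy'])
save('top2',cv2.resize(t['img'][130:330,200:410],None,fx=2.9,fy=2.9,interpolation=cv2.INTER_CUBIC))
```

```text
[0.533, 0.044, 0.063] sidecrop [287. 201.] top [302.5 228.5]
[0.424, 0.0157, 0.063] sidecrop [139. 285.] top [317.2 285.2]
[0.5093, 0.0451, 0.087] sidecrop [250. 181.] top [301.5 239.9]
[0.5093, 0.0451, 0.053] sidecrop [252. 224.] top [302.1 241. ]
[0.5521, -0.031, 0.093] sidecrop [373. 224.] top [341.5 217. ]
(257, 182) [0.5127 0.042  0.0875] [0.5125 0.0422 0.087 ]
(378, 222) [ 0.5562 -0.0312  0.0936] [ 0.5588 -0.0247  0.087 ]
(256, 222) [0.5095 0.0377 0.0608] [0.4962 0.0086 0.087 ]
(360, 365) [ 0.508  -0.0973  0.0577] [ 0.4949 -0.1219  0.087 ]
326.464288191122 201.46745636951252 319.5151605845364 194.56530880092626
```

View pics/top2.png

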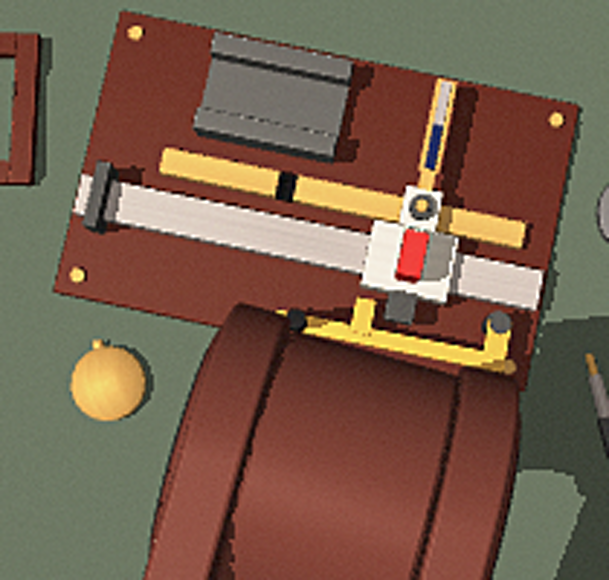

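Run:
```python
from h import *
c=cap('side'); P=pts(c); P0=pts(dict(np.load('side0.npz')))
m=(c['range_z']>0)&(np.abs(P-P0).max(-1)>.02)&(P[...,2]>.03)&(P[...,2]<.25)&(P[...,0]>.3)
for lo in np.arange(.05,.2,.01):
    q=P[m&(P[...,2]>=lo)&(P[...,2]<lo+.01)]
    if len(q)>2: print(lo.round(2),len(q),q.min(0).round(4),q.max(0).round(4))
s=get_state();print(s['eef_pos'],s['joint_positions'],s['t'],s['grip_width'])
```

```text
0.05 197 [ 0.3009 -0.0607  0.05  ] [2.2708 1.6049 0.0599]
0.06 196 [ 0.3    -0.038   0.0601] [2.2722 1.6239 0.07  ]
0.07 208 [0.3001 0.0355 0.07  ] [2.2651 1.6192 0.08  ]
0.08 202 [0.3007 0.4751 0.0801] [2.2656 1.6273 0.0899]
0.09 213 [0.3013 0.4285 0.09  ] [2.2617 1.6121 0.1   ]
0.1 234 [0.3001 0.0028 0.1   ] [2.2588 1.6196 0.1099]
0.11 271 [ 0.3008 -0.0009  0.11  ] [0.5986 1.6037 0.12  ]
0.12 279 [ 0.3006 -0.0008  0.1201] [2.2611 1.6063 0.13  ]
0.13 273 [0.3004 0.0008 0.13  ] [2.2612 1.6122 0.14  ]
0.14 305 [ 0.301  -0.0155  0.14  ] [2.2668 1.5928 0.15  ]
0.15 400 [ 0.3065 -0.0224  0.15  ] [2.2509 1.5421 0.16  ]
0.16 371 [ 0.3115 -0.0286  0.16  ] [0.5896 1.4859 0.17  ]
0.17 414 [ 0.3165 -0.0355  0.17  ] [0.571  1.4398 0.18  ]
0.18 448 [ 0.3203 -0.04    0.18  ] [0.5401 1.3935 0.19  ]
0.19 517 [ 0.323  -0.0417  0.19  ] [0.5404 1.3588 0.2   ]
0.2 414 [ 0.3275 -0.0263  0.2   ] [0.4958 1.3167 0.21  ]
[0.42376114 0.01578837 0.062721  ] [-2.73462762e-01 -4.46590351e-01 -6.35741989e-01  1.38138515e+00
  1.34235122e-04 -9.15403926e-01] 5.9 0.001018085905061791
```

Run:
```python
from h import *
c=cap('side'); P=pts(c); P0=pts(dict(np.load('side0.npz')))
for v in range(204,232,2): print(v,[P[v,u].round(3).tolist() for u in (243,246,249,252)])
```

```text
204 [[0.413, 0.009, 0.15], [0.417, 0.006, 0.151], [0.421, -0.001, 0.154], [0.426, -0.0, 0.152]]
206 [[0.413, 0.011, 0.145], [0.417, 0.006, 0.146], [0.421, 0.001, 0.149], [0.425, -0.001, 0.148]]
208 [[0.413, 0.013, 0.138], [0.416, 0.006, 0.142], [0.42, 0.0, 0.145], [0.425, -0.0, 0.143]]
210 [[0.412, 0.012, 0.135], [0.416, 0.006, 0.138], [0.42, 0.002, 0.139], [0.425, 0.001, 0.137]]
212 [[0.412, 0.014, 0.128], [0.416, 0.009, 0.131], [0.421, 0.006, 0.131], [0.425, 0.002, 0.133]]
214 [[0.412, 0.015, 0.123], [0.416, 0.009, 0.126], [0.42, 0.005, 0.127], [0.425, 0.002, 0.128]]
216 [[0.411, 0.015, 0.119], [0.415, 0.009, 0.122], [0.42, 0.005, 0.123], [0.425, 0.003, 0.122]]
218 [[0.413, 0.021, 0.109], [0.415, 0.009, 0.117], [0.419, 0.005, 0.119], [0.424, 0.003, 0.118]]
220 [[0.447, 0.141, 0.0], [0.415, 0.009, 0.112], [0.419, 0.004, 0.115], [0.424, 0.004, 0.112]]
222 [[0.444, 0.135, 0.001], [0.415, 0.012, 0.106], [0.419, 0.006, 0.108], [0.424, 0.004, 0.108]]
224 [[0.441, 0.127, 0.002], [0.448, 0.126, 0.0], [0.418, 0.007, 0.103], [0.459, 0.12, -0.0]]
226 [[0.439, 0.121, 0.002], [0.445, 0.12, -0.0], [0.451, 0.116, 0.001], [0.456, 0.111, 0.002]]
228 [[0.437, 0.116, 0.0], [0.442, 0.112, 0.002], [0.448, 0.11, 0.001], [0.454, 0.105, 0.002]]
230 [[0.436, 0.114, -0.003], [0.441, 0.108, -0.0], [0.446, 0.105, -0.0], [0.451, 0.1, 0.002]]
```

The cameras put the fingertips about 38 mm above the reported TCP z, though x and y agree. I'll measure this profile more closely before correcting for it.

Run:
```python
from h import *
c=cap('side'); P=pts(c)
for v in range(165,206,3): print(v,[P[v,u].round(3).tolist() for u in (236,246,256)])
t=cap('top');print(get_state()['eef_pos'])
```

```text
165 [[0.403, -0.014, 0.249], [0.417, -0.022, 0.25], [0.434, -0.021, 0.243]]
168 [[0.402, -0.013, 0.243], [0.416, -0.021, 0.243], [0.433, -0.02, 0.237]]
171 [[0.401, -0.014, 0.238], [0.416, -0.02, 0.237], [0.432, -0.022, 0.233]]
174 [[0.401, -0.013, 0.232], [0.415, -0.022, 0.233], [0.434, -0.014, 0.221]]
177 [[0.409, 0.016, 0.206], [0.421, 0.001, 0.211], [0.433, -0.015, 0.217]]
180 [[0.407, 0.014, 0.201], [0.419, -0.004, 0.208], [0.433, -0.015, 0.211]]
183 [[0.406, 0.011, 0.197], [0.417, -0.008, 0.205], [0.433, -0.013, 0.203]]
186 [[0.406, 0.013, 0.19], [0.417, -0.008, 0.199], [0.433, -0.013, 0.197]]
189 [[0.405, 0.012, 0.184], [0.417, -0.004, 0.19], [0.432, -0.013, 0.191]]
192 [[0.404, 0.013, 0.177], [0.417, -0.003, 0.183], [0.432, -0.01, 0.182]]
195 [[0.403, 0.012, 0.172], [0.416, -0.003, 0.177], [0.437, 0.007, 0.163]]
198 [[0.407, 0.027, 0.153], [0.416, -0.001, 0.169], [0.438, 0.009, 0.155]]
201 [[0.406, 0.027, 0.147], [0.418, 0.006, 0.157], [0.434, 0.001, 0.155]]
204 [[0.448, 0.185, 0.014], [0.417, 0.006, 0.151], [0.43, -0.012, 0.159]]
[0.42355983 0.01578029 0.06255176]
```

The whole hand sits about 38 mm higher than the state reports: tip at roughly 0.101, not 0.063. It passed over the knob, so I'll go back and lower it by the difference.

step_arm --pt "1 0 0 2 0" --pt "1 1.366 0.3525 0 -0.10625" --pt "1 1.366 0.3525 0 -0.10625" --pt "1 1.366 0.3525 0 -0.10625" --pt "1 1.366 0.3525 0 -0.10625" --pt "1 1.366 0.3525 0 -0.10625" --pt "1 1.366 0.3525 0 -0.10625" --pt "1 1.366 0.3525 0 -0.10625" --pt "1 1.366 0.3525 0 -0.10625" --pt "1 0 0 0 0" --pt "1 0 0 0 0"

```text
t: 7.15
eef_pos: [0.5323, 0.044, 0.0822]
tool_rot: [[-0.979, 0.203, -0.001], [0.203, 0.979, 0.0], [0.001, -0.0, -1.0]]
ft_force: [0.7, 1.6, 0.5]
grip_width: -0.004
```

step_arm --pt "1 0 0 -1 0" --pt "1 0 0 -1 0" --pt "1 0 0 -1 0" --pt "1 0 0 -1 0" --pt "1 0 0 -0.8 0" --pt "1 0 0 -0.5 0" --pt "1 0 0 0 0" --pt "1 0 0 0 0"

```text
t: 7.95
eef_pos: [0.5329, 0.0439, 0.0297]
tool_rot: [[-0.979, 0.206, 0.0], [0.206, 0.979, 0.0], [-0.0, 0.0, -1.0]]
ft_force: [-0.2, -0.9, 0.1]
grip_width: -0.001
```

Run:
```python
from h import *
c=cap('side'); P=pts(c); s=get_state(); e=np.array(s['eef_pos']); print(e,s['ft_force'])
n=np.hypot(P[...,0]-e[0],P[...,1]-e[1])<.022
m=n&(c['range_z']>0)&(P[...,2]>.03)
q=P[m]; print(len(q)); 
for lo in np.arange(.03,.16,.01):
    k=q[(q[:,2]>=lo)&(q[:,2]<lo+.01)]
    if len(k): print(lo.round(2),len(k),k.mean(0).round(3))
save('side3',cv2.resize(c['img'][150:330,210:440],None,fx=3.3,fy=3.3,interpolation=cv2.INTER_CUBIC))
```

```text
[0.53306472 0.04382943 0.02997185] [0.57454744 0.33655467 0.00486538]
343
0.05 7 [0.514 0.036 0.055]
0.06 13 [0.524 0.038 0.067]
0.07 41 [0.527 0.037 0.076]
0.08 63 [0.525 0.037 0.085]
0.09 42 [0.528 0.035 0.095]
0.1 8 [0.525 0.037 0.103]
0.11 18 [0.521 0.045 0.114]
0.12 12 [0.52  0.032 0.126]
0.13 29 [0.523 0.035 0.136]
0.14 27 [0.521 0.04  0.144]
0.15 10 [0.518 0.039 0.155]
```

View pics/side3.png

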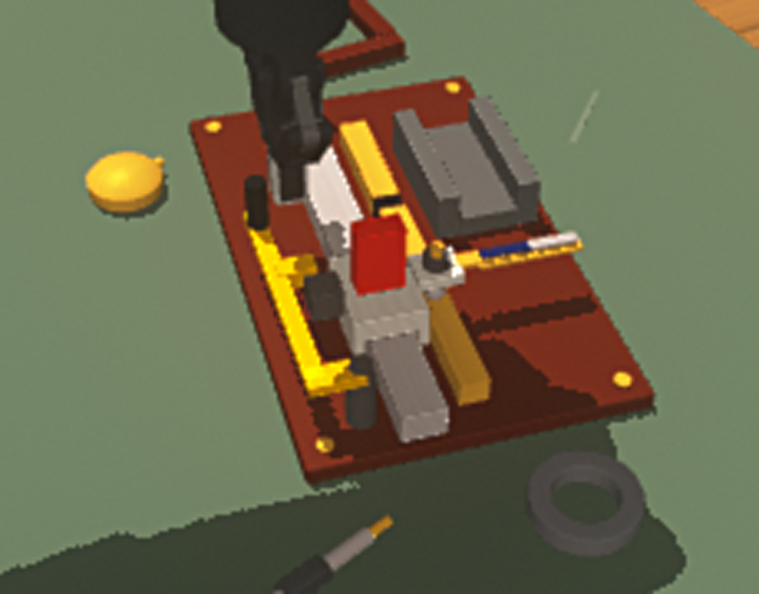

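The tip is now at z≈0.066, beside the upper half of the knob. I'll repeat the arc.

step_arm --pt "1 -0.68 0.08 0 0.05" --pt "1 -0.68 0.08 0 0.05" --pt "1 -0.68 0.02 0 0.05" --pt "1 -0.69 0.01 0 0.05" --pt "1 -0.68 -0.05 0 0.05" --pt "1 -0.68 -0.05 0 0.05" --pt "1 -0.68 -0.12 0 0.05" --pt "1 -0.67 -0.12 0 0.05" --pt "1 -0.66 -0.18 0 0.05" --pt "1 -0.66 -0.19 0 0.05" --pt "1 -0.64 -0.25 0 0.05" --pt "1 -0.63 -0.25 0 0.05"

```text
t: 9.2
eef_pos: [0.4528, 0.0335, 0.0303]
tool_rot: [[-0.923, -0.385, 0.001], [-0.385, 0.923, -0.0], [-0.001, -0.001, -1.0]]
ft_force: [1.4, -0.3, -0.3]
grip_width: 0.005
```

step_arm --pt "1 -0.61 -0.31 0 0.05" --pt "1 -0.61 -0.32 0 0.05" --pt "1 -0.57 -0.37 0 0.05" --pt "1 -0.57 -0.38 0 0.05" --pt "1 -0.54 -0.43 0 0.05" --pt "1 0 0 0 0" --pt "1 0 0 0 0"

```text
t: 9.9
eef_pos: [0.4239, 0.0155, 0.03]
tool_rot: [[-0.802, -0.598, 0.001], [-0.598, 0.802, -0.0], [-0.001, -0.001, -1.0]]
ft_force: [0.6, 0.2, 0.2]
grip_width: 0.001
```

Run:
```python
from h import *
c=cap('side'); save('side4',cv2.resize(c['img'][150:330,210:440],None,fx=3.3,fy=3.3,interpolation=cv2.INTER_CUBIC))
print(get_state()['eef_pos'],get_state()['ft_force'])
```

```text
[0.42392475 0.01556211 0.02992041] [-0.04489102  0.13834194 -0.7995153 ]
```

View pics/side4.png

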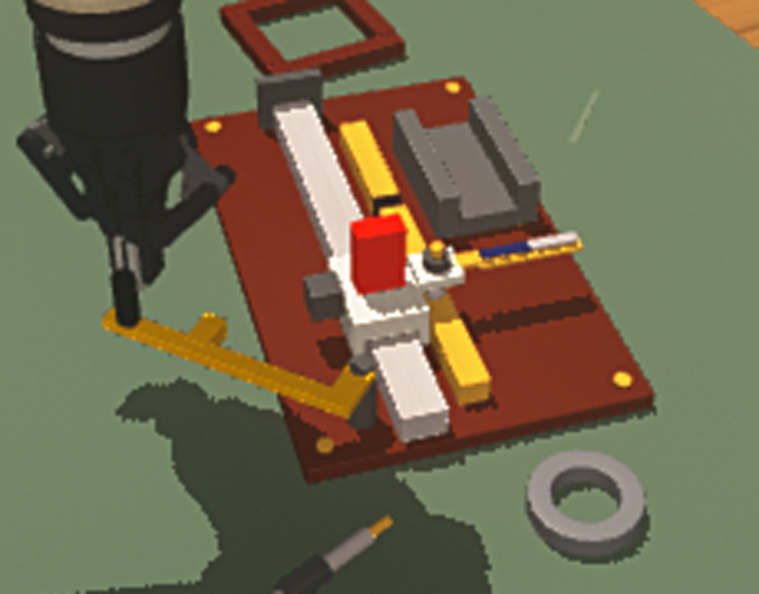

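The latch is open by about 0.8 rad. Next I lift, open the fingers and go above the fin.

step_arm --pt "1 0.4 0.3 2 0" --pt "1 0 0 3 0" --pt "1 0 0 3 0" --pt "-1 1.55 -0.62 0 -0.10625" --pt "-1 1.55 -0.62 0 -0.10625" --pt "-1 1.55 -0.62 0 -0.10625" --pt "-1 1.55 -0.62 0 -0.10625" --pt "-1 1.55 -0.62 0 -0.10625" --pt "-1 1.55 -0.62 0 -0.10625" --pt "-1 1.55 -0.62 0 -0.10625" --pt "-1 1.55 -0.62 0 -0.10625" --pt "-1 0 0 0 0" --newtons 40

```text
t: 11.15
eef_pos: [0.5527, -0.0315, 0.1091]
tool_rot: [[-0.978, 0.209, 0.0], [0.209, 0.978, 0.0], [-0.0, 0.0, -1.0]]
ft_force: [-0.9, 0.2, -0.2]
grip_width: 1.004
```

step_arm --pt "-1 0 0 0 0" --pt "-1 0 0 0 0" --pt "-1 0 0 0 0" --pt "-1 0 0 0 0" --pt "-1 0 0 0 0"

```text
t: 11.65
eef_pos: [0.5513, -0.0309, 0.1097]
tool_rot: [[-0.979, 0.205, 0.0], [0.205, 0.979, 0.0], [-0.0, 0.0, -1.0]]
ft_force: [0.4, 1.0, -0.7]
grip_width: 0.999
```

Run:
```python
from h import *
c=cap('side'); P=pts(c); s=get_state(); e=np.array(s['eef_pos']); print(e,s['ft_force'],s['grip_width'])
save('side5',cv2.resize(c['img'][110:330,210:440],None,fx=2.7,fy=2.7,interpolation=cv2.INTER_CUBIC))
```

```text
[ 0.55133367 -0.03096472  0.10967774] [-0.21228743  0.07522708  0.50355847] 0.99756878257408
```

View pics/side5.png

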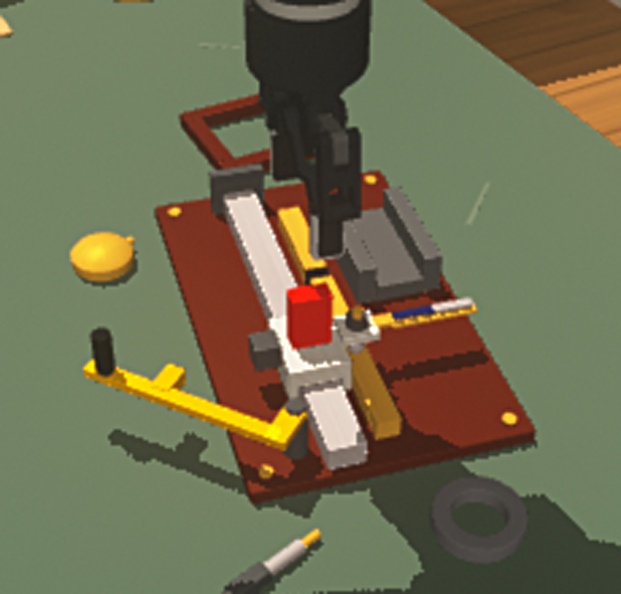

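The latch is open and the open jaws are above the fin. Descending and closing.

step_arm --pt "-1 0 0 -1.5 0" --pt "-1 0 0 -1.5 0" --pt "-1 0 0 -1.5 0" --pt "-1 0 0 -1.5 0" --pt "-1 0 0 -1 0" --pt "-1 0 0 -1 0" --pt "-1 0 0 -0.9 0" --pt "-1 0 0 0 0" --pt "-1 0 0 0 0"

```text
t: 12.6
eef_pos: [0.5515, -0.0311, 0.0207]
tool_rot: [[-0.979, 0.206, 0.0], [0.206, 0.979, 0.0], [-0.0, 0.0, -1.0]]
ft_force: [-0.2, -0.4, -1.4]
grip_width: 0.998
```

step_arm --pt "1 0 0 0 0" --pt "1 0 0 0 0" --pt "1 0 0 0 0" --pt "1 0 0 0 0" --pt "1 0 0 0 0" --pt "1 0 0 0 0" --pt "1 0 0 0 0" --pt "1 0 0 0 0" --newtons 40

```text
t: 13.4
eef_pos: [0.5516, -0.0312, 0.0208]
tool_rot: [[-0.979, 0.206, 0.0], [0.206, 0.979, -0.0], [-0.0, -0.0, -1.0]]
ft_force: [-0.9, -1.0, 3.6]
grip_width: 0.182
```

Run:
```python
from h import *
c=cap('side'); P=pts(c); s=get_state(); e=np.array(s['eef_pos']); print(e,s['ft_force'],s['grip_width'])
save('side6',cv2.resize(c['img'][150:330,210:440],None,fx=3.3,fy=3.3,interpolation=cv2.INTER_CUBIC))
```

```text
[ 0.5515481  -0.03118299  0.02079368] [-0.73139795 -0.63189006  4.29916751] 0.18301379895608352
```

View pics/side6.png

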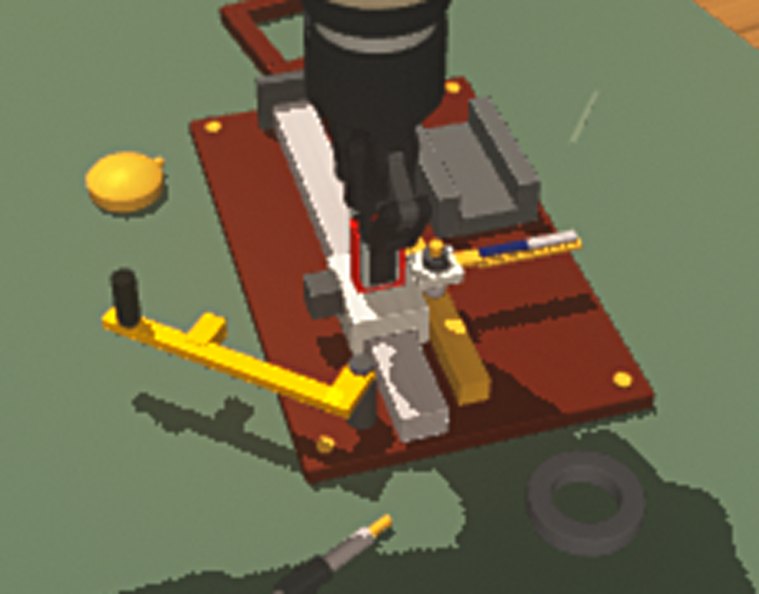

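The fin is gripped (opening 15.5 mm) and the latch stays open. I'll refine the distance to the notch.

Run:
```python
from h import *
a=-.2066;ey=np.array([-np.sin(a),np.cos(a),0]);ex=np.array([np.cos(a),np.sin(a),0])
for n,ax in(('top',.5828),('side',.5828)):
    c=dict(np.load(n+'0.npz')); g=cv2.cvtColor(c['img'],cv2.COLOR_RGB2GRAY).astype(np.float32)
    s=np.arange(.14,.24,.0005); prof=0
    for o in (-.004,-.002,0,.002,.004):
        X=(ax+o)*ex+s[:,None]*ey+[0,0,.028]; p=proj(c,X).astype(np.float32)
        prof=prof+cv2.remap(g,p[:,:1],p[:,1:],cv2.INTER_LINEAR)[:,0]
    prof/=5; b=np.median(prof); w=np.clip(b-15-prof,0,None); lo=s[prof<(b+prof.min())/2]
    print(n,b,prof.min(),'edges',lo.min(),lo.max(),'centroid',(w*s).sum()/w.sum())
    P=pts(c); q=P[(P[...,2]>.087)&(P[...,2]<.1)&(abs(P@ex-.547)<.02)&(abs(P@ey-.083)<.02)]
    print('fin along',(q@ey).min(),(q@ey).max(),'across',(q@ex).min(),(q@ex).max())
    hsv=cv2.cvtColor(c['img'],cv2.COLOR_RGB2HSV)
print(np.array(get_state()['eef_pos'])@ey,np.array(get_state()['eef_pos'])@ex)
```

```text
top 192.52011 10.833399 edges 0.17100000000000004 0.18350000000000005 centroid 0.17722476782297497
fin along 0.07425921624915041 0.0902348159478183 across 0.5318225181637416 0.5618145637006492
side 200.79306 37.032814 edges 0.14 0.18350000000000005 centroid 0.16322888852428613
fin along 0.07034183510052214 0.09017284380436377 across 0.5337005108781542 0.5624348845791369
0.08262108501619428 0.5462155592357519
```

step_arm --pt "1 0.0718 0.3426 0 0" --pt "1 0.1436 0.6851 0 0" --pt "1 0.1436 0.6851 0 0" --pt "1 0.1436 0.6851 0 0" --pt "1 0.1436 0.6851 0 0" --pt "1 0.1436 0.6851 0 0" --pt "1 0.1436 0.6851 0 0" --pt "1 0.1436 0.6851 0 0" --pt "1 0.1436 0.6851 0 0" --pt "1 0.1436 0.6851 0 0" --pt "1 0.1436 0.6851 0 0" --pt "1 0.1436 0.6851 0 0"

```text
t: 14.65
eef_pos: [0.5687, 0.0481, 0.0208]
tool_rot: [[-0.979, 0.206, 0.001], [0.206, 0.979, -0.0], [-0.001, -0.0, -1.0]]
ft_force: [2.3, -5.4, 4.1]
grip_width: 0.179
```

step_arm --pt "1 0.0821 0.3915 0 0" --pt "1 0 0 0 0" --pt "1 0 0 0 0" --pt "1 0 0 0 0"

```text
t: 15.05
eef_pos: [0.5697, 0.0527, 0.0208]
tool_rot: [[-0.979, 0.205, 0.002], [0.205, 0.979, 0.002], [-0.001, 0.002, -1.0]]
ft_force: [5.2, 1.7, 3.7]
grip_width: 0.182
```

step_arm --pt "1 0.041 0.1957 0 0" --pt "1 0 0 0 0" --pt "1 0 0 0 0" --pt "1 0 0 0 0"

```text
t: 15.45
eef_pos: [0.57, 0.0542, 0.0208]
tool_rot: [[-0.979, 0.206, 0.002], [0.206, 0.979, 0.001], [-0.001, 0.002, -1.0]]
ft_force: [6.3, 0.6, 3.7]
grip_width: 0.184
```

step_arm --pt "1 0.041 0.1957 0 0" --pt "1 0 0 0 0" --pt "1 0 0 0 0" --pt "1 0 0 0 0"

```text
t: 15.85
eef_pos: [0.5704, 0.0563, 0.0208]
tool_rot: [[-0.979, 0.205, 0.002], [0.205, 0.979, 0.001], [-0.001, 0.002, -1.0]]
ft_force: [5.4, 1.0, 3.5]
grip_width: 0.182
```

step_arm --pt "1 0.041 0.1957 0 0" --pt "1 0 0 0 0" --pt "1 0 0 0 0" --pt "1 0 0 0 0"

```text
t: 16.25
eef_pos: [0.5709, 0.0586, 0.0208]
tool_rot: [[-0.979, 0.205, 0.002], [0.205, 0.979, 0.002], [-0.002, 0.002, -1.0]]
ft_force: [7.1, 3.1, 4.0]
grip_width: 0.187
```

step_arm --pt "1 0.041 0.1957 0 0" --pt "1 0 0 0 0" --pt "1 0 0 0 0" --pt "1 0 0 0 0"

```text
t: 16.65
eef_pos: [0.5713, 0.0603, 0.0208]
tool_rot: [[-0.979, 0.205, 0.002], [0.205, 0.979, 0.002], [-0.001, 0.002, -1.0]]
ft_force: [5.8, 0.9, 3.6]
grip_width: 0.181
```

step_arm --pt "1 0.02 0.0979 0 0" --pt "1 0 0 0 0" --pt "1 0 0 0 0" --pt "1 0 0 0 0"

```text
t: 17.05
eef_pos: [0.5713, 0.0605, 0.0208]
tool_rot: [[-0.979, 0.206, 0.001], [0.206, 0.979, 0.0], [-0.001, 0.001, -1.0]]
ft_force: [5.3, -1.9, 4.1]
grip_width: 0.185
```

Run:
```python
from h import *
a=-.2066;ey=np.array([-np.sin(a),np.cos(a),0]);ex=np.array([np.cos(a),np.sin(a),0])
f=[];
for n in ('side','side','side','top'): c=cap(n); s=get_state(); f.append(s['ft_force'])
print('along',np.array(s['eef_pos'])@ey,'F',np.mean(f,0)@ey,np.mean(f,0)@ex)
t=c; c=cap('side')
for n,k in(('side',c),('top',t)):
    u,v=proj(k,.583*ex+.177*ey+[0,0,.04]).round().astype(int); print(n,u,v)
    if n=='side': A=k['img'][v-40:v+40,u-50:u+50]
    else: B=k['img'][v-40:v+40,u-50:u+50]
    P=pts(k); g=cv2.cvtColor(k['img'],cv2.COLOR_RGB2HSV)
    # aluminium carriage top at z~.048
    q=P[(abs(P[...,2]-.048)<.004)&(abs(P@ex-.547)<.026)&(abs(P@ey-.177)<.045)]
    if len(q): print('carriage top along',len(q),np.percentile(q@ey,[1,99]))
save('both',cv2.resize(np.vstack([A,B]),None,fx=3.7,fy=3.7,interpolation=cv2.INTER_CUBIC))
```

```text
along 0.17642338177472985 F -1.576531037039382 5.124543685909462
side 326 206
carriage top along 267 [0.14516457 0.20415951]
top 298 193
```

View pics/both.png

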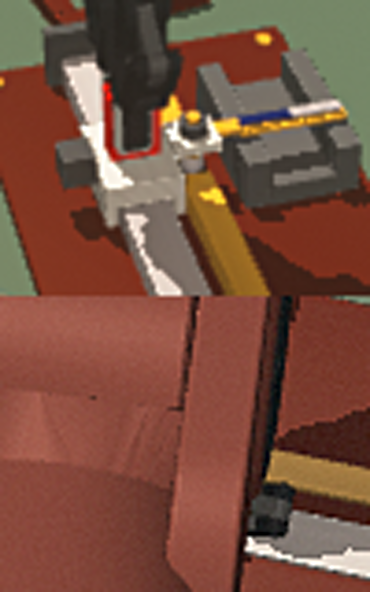

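Run:
```python
from h import *
a=-.2066;ey=np.array([-np.sin(a),np.cos(a),0]);ex=np.array([np.cos(a),np.sin(a),0])
c0=dict(np.load('side0.npz'))
for k,al in((c0,.0826),)+tuple((cap('side'),.1767) for _ in range(4)):
    P=pts(k); m=(abs(P@ex-.583)<.007)&(abs(P@ey-al)<.009)&(P[...,2]>.05)&(k['range_z']>0)
    h=cv2.cvtColor(k['img'],cv2.COLOR_RGB2HSV); o=m&(h[...,1]>120)&(h[...,0]<35)&(h[...,0]>8)&(h[...,2]>90)
    q=P[m];r=P[o]; print(len(q),np.percentile(q[:,2],[5,50,95]).round(4),'orange',len(r),r[:,2].mean() if len(r) else 0,np.percentile(r[:,2],[90]) if len(r) else 0,(r@ey).mean() if len(r) else 0)
print(np.array(get_state()['eef_pos'])@ey)
```

```text
55 [0.0547 0.0628 0.0705] orange 22 0.06750223539640075 [0.07090575] 0.07977880729157445
55 [0.0545 0.0627 0.2321] orange 14 0.06518168964402762 [0.06681132] 0.17528476032567517
54 [0.0544 0.0628 0.2317] orange 13 0.06525011279955609 [0.06745942] 0.17529145355345624
55 [0.054  0.063  0.2317] orange 15 0.06487075034174407 [0.06711587] 0.17606925857495198
56 [0.055  0.0628 0.2323] orange 15 0.0653062165251855 [0.06712813] 0.1755287577340469
0.1764233539376293
```

step_arm --pt "1 0.02 0.0979 0 0" --pt "1 0 0 0 0" --pt "1 0 0 0 0" --pt "1 0 0 0 0"

```text
t: 17.9
eef_pos: [0.5714, 0.0607, 0.0208]
tool_rot: [[-0.978, 0.207, 0.001], [0.207, 0.978, -0.001], [-0.001, -0.001, -1.0]]
ft_force: [2.9, -7.6, 4.2]
grip_width: 0.183
```

Run:
```python
from h import *
a=-.2066;ey=np.array([-np.sin(a),np.cos(a),0]);ex=np.array([np.cos(a),np.sin(a),0])
f=[];p=[]
for n in range(6): c=cap('side'); s=get_state(); f.append(s['ft_force']);p.append(np.array(s['eef_pos'])@ey)
print('along',np.mean(p),'F',np.mean(f,0)@ey,np.mean(f,0)@ex)
```

```text
along 0.1765777612681605 F -5.983672905560672 4.598967545289781
```

The orange plunger top has sunk about 3.7 mm, and the force along the rail rises steeply with almost no motion, so the ball is in the notch. I'll relax the push.

step_arm --pt "1 -0.03 -0.1468 0 0" --pt "1 0 0 0 0" --pt "1 0 0 0 0" --pt "1 0 0 0 0" --pt "1 0 0 0 0" --pt "1 0 0 0 0"

```text
t: 18.8
eef_pos: [0.5713, 0.0603, 0.0208]
tool_rot: [[-0.979, 0.206, 0.002], [0.206, 0.979, 0.001], [-0.001, 0.001, -1.0]]
ft_force: [5.7, -1.3, 3.7]
grip_width: 0.181
```

Run:
```python
from h import *
a=-.2066;ey=np.array([-np.sin(a),np.cos(a),0]);ex=np.array([np.cos(a),np.sin(a),0])
c0=dict(np.load('side0.npz')); f=[];p=[]
for n in range(5):
    k=cap('side'); s=get_state(); f.append(s['ft_force']);p.append(np.array(s['eef_pos'])@ey)
    P=pts(k); m=(abs(P@ex-.583)<.007)&(abs(P@ey-.1767)<.009)&(P[...,2]>.05)&(k['range_z']>0)
    h=cv2.cvtColor(k['img'],cv2.COLOR_RGB2HSV); r=P[m&(h[...,1]>120)&(h[...,0]<35)&(h[...,0]>8)&(h[...,2]>90)]
    print(np.percentile(r[:,2],90))
print('along',p,'F',np.mean(f,0)@ey,np.mean(f,0)@ex,s['grip_width'])
y=lambda c:(lambda h,P:P[(abs(h[...,0].astype(int)-26)<6)&(h[...,1]>150)&(P[...,2]>.04)&(P[...,2]<.06)&(P[...,0]<.51)&(P[...,0]>.35)])(cv2.cvtColor(c['img'],cv2.COLOR_RGB2HSV),pts(c))
q=y(k);d=q-np.array([.5094,-.0911,0]); d=d[np.hypot(d[:,0],d[:,1])>.11];print('latch tip angle',np.arctan2(-d[:,0],d[:,1]).mean(),len(d))
```

```text
0.06691717779884188
0.06628320367158577
0.06709251828498633
0.06698887864810602
0.06677866163714434
along [np.float64(0.17619254824906255), np.float64(0.17621640734095045), np.float64(0.1762013845283181), np.float64(0.17621157155306313), np.float64(0.17623175432278051)] F 0.23689745519863376 5.227557567457132 0.18566443003960256
latch tip angle 0.8383224749047704 48
```

Axial force is near zero, the ball is sunk, the carriage is still, the grip is held and the latch is at about 0.84 rad. Handing in.

```bash
python3 -c "
from h import *
workorder.hand_in()"
```

```text
the job is handed in; nothing more can be done
```

The latch is open and the carriage sits with its ball in the notch, the fin still gripped at 40 N. I handed the job in at about 19 s of robot time; no verdict is reported.

**What I did:** I swung the latch open with the closed fingertips, gripped the red fin, and slid the carriage about 94 mm until the ball clicked in.

**Last checks:**
- **Ball:** its orange top is about 4 mm lower than at the start. A further push along the rail met about 6 N with almost no movement, more than the drag alone could give. I then backed off until the force along the rail was about 0.2 N.
- **Carriage:** it was still. It stands about 1 mm short of the notch centre I measured in the picture, which is within the camera calibration.
- **Grip:** the opening is about 15.5 mm on the 16 mm fin. About 5 N sideways and 4 N upward remained on the wrist.
- **Latch:** it stands at about 0.84 rad in the side camera.
- **Loose things:** the later pictures showed no bystander moved, but I did not measure their positions.

**What disagreed:** the reported tool height was about 37 mm lower than the cameras showed. My first latch push therefore passed over the knob without touching it. I corrected all later heights by that amount, and the second push worked.

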